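Free the rusted gate bolt

ROBOT

A 7-joint arm with a two-finger parallel gripper is mounted at the origin on a cart in front of the work surface, level with it; the furniture and walls round the work are solid. World frame = base frame: x ahead of the robot, y to its left, z up, the work surface at z = 0. Lengths are in m, angles in degrees, forces in N, time in s.
With the tool pointing down it reaches from about 0.425 to 1.025 m from the base axis. Payload 9.4 kg.
Tool frame: the origin (TCP) lies on the centre line of the jaws, within the pads' length; the fingertips stand 11 mm ahead of it and the grasp point (between the pads) lies 8 mm behind it; z points along the fingers, x is the direction in which the jaws open and shut, and the axes are right-handed (so a half turn about z gives the same grasp; the last joint's range is limited). The gripper opens to 85 mm and grips with 20 to 120 N. Pads are 22 mm wide; open, the fingers measure 114 mm over their backs; the gripper's body (76 mm by 85 mm) begins 54 mm behind the grasp point. The pads swing forward as they close: fully open they stand 13 mm farther back than shut.
Start: joints at [-67.535, 34.337, -0.143, 91.639, 0.103, 54.024, -4.572], TCP at [0.328, 0.647, 0.242] pointing down, gripper open.
Joint ranges: [-147.43, 147.43], [-19.82, 112.94], [-74.19, 73.91], [6.32, 146.72], [-59.91, 239.91], [6.04, 106.73], [-150.56, 150.56]. Speed limits (degrees/s): [127.2, 127.2, 172.46, 172.46, 180, 180, 180].

INTERFACE

Orientations are given as [roll, pitch, yaw] about the fixed x, y, z axes, in that order (R = Rz(yaw) Ry(pitch) Rx(roll)).
In Python, from workcell import arm gives the robot as it stands. The module is installed in compiled form; this text tells all that it offers.
- The arm moves only by the tool jog_arm, never from a script. Its argument "steps" is a list of rows, each a list of 3 entries, a list of its own where there are three numbers: the shift along the tool's x, y, z in m, then the turn, a rotation vector about the tool's x, y, z in rad, then the opening, from 0 (shut) to 1 (fully open). A call has exactly 5 rows; each row is the pose to reach, as a shift and turn from the pose commanded when the call began, along the tool's axes at that moment; what a row does not reach only later rows make up. A row lasts 1/12 s, in which the tool goes at most 41.7 mm and 7.16 degrees, less where a joint would pass 70% of its speed; a pose out of reach is approached as far as the arm can. A call with a gripper value outside its range is refused whole. The fingers move at their own pace and stop on an object; "grip_force" is the grip in N (left out, the last holds). Time passes only in rows, so rows that repeat a pose let the fingers close, or fill a call up. It gives the time, the measured TCP pose, the force and the opening at its end, in the units of the state.
- arm.get_state(): the state, without advancing time (a new reading comes with each control period).
- arm.camera(name): name is "scene" or "top" or "wrist"; returns a dict with "pixels" (420x560x3 uint8, red, green, blue), "fx", "fy", "cx", "cy" (pixels), "position" and "attitude" of the camera in the world. Camera axes: x right, y down, z forward; pixel columns grow to the right and rows downward; lengths in m; the calibration is good to about 2 mm. A picture is of the moment at which its call begins. There is no depth.
- arm.sign_off(): hands the job in, once; it reports no verdict.
The state is a dict: "time": time; "joint_positions": joint angles; "joint_vel": joint speeds; "joint_torque": joint torques, N m; "tool_pos": TCP position; "eef_rot": TCP orientation; "contact_force": force on the tool from outside, world axes, zero at the start; "torque": the same for the moment, N m; "grip_width": opening from 0.0 (shut) to 1.0 (fully open).
Only numpy, scipy, OpenCV 4.12 (cv2) and the standard library are available. Lean on these libraries where they do the work, as an engineer would, in place of code of your own. Each camera call takes 0.05 s, during which the arm holds its last target. There are 200 camera calls.

TASK

The rusty slide bolt on the green-painted board has seized. Take it by its upright handle and work it to and fro in short strokes, from one stop to the other, until it comes free and runs; then draw it fully back out of its keeper and let go. Leave the bright new bolt on the pale board shut.

Things in the scene. Friction and masses are not known exactly. Their poses are not given: they have to be found in the camera images.
- rusty_bolt (a joint): Travel of the rusty brown bolt, m: 0 shut (stop), 0.065 fully drawn back (stop); stays where left. Starts near 0.0145. While seized it is blocked at about 0.030 (0.032 if pulled hard). Each full stroke, to within 2 mm of 0 or 0.030, breaks some rust: after 1 to 3 blocked outward strokes, each followed by one fully back to 0, the next runs on past 0.034. Drag 3 to 15 N; firm pushes needed.
- rusty_handle (a point): Grip point on the rusty bolt's handle, an upright round stem, diameter 18 mm, top 16 mm above this point, free to 25 mm below it. z up; +y is the way the bolt draws back. The handle slides along y, never turns. Below it: strap guides (tops 26 mm lower) and a fixed green-painted board 90 x 270 mm (top 51 mm lower). The keeper is a strap round the rod's tip, 70 mm to -y of the handle when shut.
- bright_bolt (a joint): Travel of the bright grey steel bolt, same shape, on a pale timber board: it starts at 0 (shut) and slides easily. To be left shut.
- bright_handle (a point): The same point on the bright bolt's handle. The pale board lies beside the green one, their centres at least 0.3 m apart; which of them is on the left varies.

How it is judged:
By the outcome, as a careful person would: the job done as asked, in the order asked, and still so for the second after the job is handed in, with the robot touching nothing.
It also fails if it takes over 45 s, if anything falls off the work surface, if the arm or the gripper's body presses on something with over 40 N, if the wrist force passes 120 N, or if a joint passes its speed limit or range.

## Working session

There is one attempt and no reset: what is moved stays moved. The work goes in short steps, Python scripts to look and compute and a tool call to move; the robot and the scene stay as the last step left them, time stands still between calls to the robot, and variables do not carry over. Pictures are saved under pics/ and viewed, about 8 in all and at most 12, crops included, and the job is handed in when it is done.

Besides the shell and the picture viewer there is one more tool, called after ">>>" by a JSON object that holds its "fn" and its "kwargs". jog_arm: Moves the arm, as the interface text tells. Its arguments: {"type":"object","properties":{"steps":{"type":"array"},"grip_force":{"type":"number"}},"required":["steps"]}

```bash
mkdir -p pics; cat > h.py <<'E'
import numpy as np, cv2
from scipy.spatial.transform import Rotation as R
from workcell import arm
def snap(n,f):
    c=arm.camera(n); cv2.imwrite(f'pics/{f}.png',c['pixels'][:,:,::-1]); np.save(f'pics/{f}.npy',c,allow_pickle=True); return c
def att(c):
    a=np.array(c['attitude'],float)
    return a if a.shape==(3,3) else R.from_euler('xyz',a,degrees=True).as_matrix()
def ray(c,u,v):
    d=att(c)@np.array([(u-c['cx'])/c['fx'],(v-c['cy'])/c['fy'],1]); return np.array(c['position']),d
def plane(c,u,v,z):
    p,d=ray(c,u,v); return p+d*(z-p[2])/d[2]
def tri(a,b):
    (p,d),(q,e)=a,b; s=np.linalg.lstsq(np.c_[d,-e],q-p,rcond=None)[0]
    x,y=p+d*s[0],q+e*s[1]; return (x+y)/2,np.linalg.norm(x-y)
E
python3 - <<'E'
from h import *
s=arm.get_state(); print(s)
for n in('top','scene'):
    c=snap(n,n+'0'); print(n,c['position'],c['attitude'],c['fx'],c['cx'],c['cy'])
E
```

```text
{'time': 0.0, 'joint_positions': array([-67.53374954,  34.38689861,  -0.14704857,  91.68182336,
         0.10299221,  54.02299713,  -4.57281999]), 'joint_vel': array([ 0.05147074,  0.04806334, -0.05889894,  0.07663624,  0.01392029,
        0.04805304,  0.00083735]), 'joint_torque': array([-2.98202009e-03, -7.76458240e+01,  1.56354647e+00, -2.57993388e+01,
        1.23048923e-02,  9.36835277e-03, -2.76922736e-05]), 'tool_pos': array([0.32736486, 0.64636469, 0.24138101]), 'eef_rot': array([1.79992499e+02, 9.12798157e-02, 6.31429113e+01]), 'contact_force': array([0.97135422, 0.2722194 , 0.00933105]), 'torque': array([-0.00519721,  0.05507868, -0.03937707]), 'grip_width': 1.001141737440225}
top [5.05895996e-01 2.46926230e-04 9.79317054e-01] [-176.39990611   -2.01808606  -88.31104298] 482.4392765111137 286.1069971368068 201.22886661758585
scene [ 0.24899986 -0.56999035  0.6875203 ] [-132.78244099    0.74243762  -29.09972403] 455.67271705255536 282.8608705912798 208.59615876939637
```

View pics/top0.png

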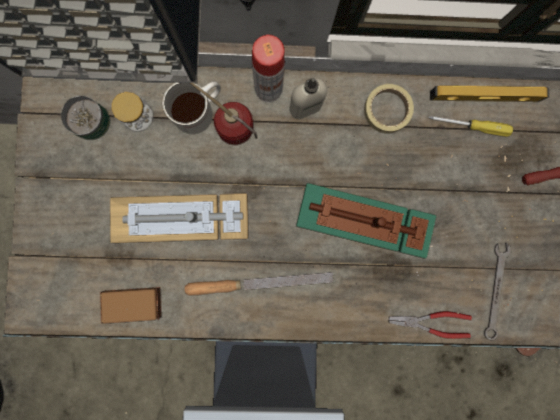

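View pics/scene0.png

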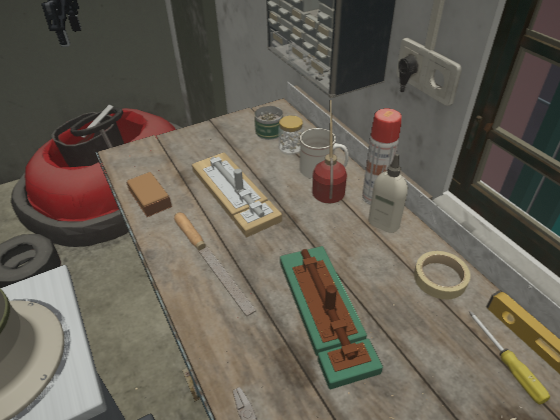

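The top view shows the green board at about (367,221) on the right, with the rusty stem near (382,222) and the keeper at the right end. The pale board is on the left. In the scene view the rusty stem's top is near (330,289). I'll zoom in on both for triangulation.

```bash
python3 - <<'E'
import cv2, numpy as np
a=cv2.imread('pics/top0.png')[180:265,295:440]; b=cv2.imread('pics/scene0.png')[240:390,270:390]
a=cv2.resize(a,None,fx=5,fy=5,interpolation=cv2.INTER_CUBIC)[:, :725]
b=cv2.resize(b,None,fx=4,fy=4,interpolation=cv2.INTER_CUBIC)
cv2.imwrite('pics/z1.png',a);cv2.imwrite('pics/z2.png',b)
E
```

```text
(no output)
```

View pics/z1.png

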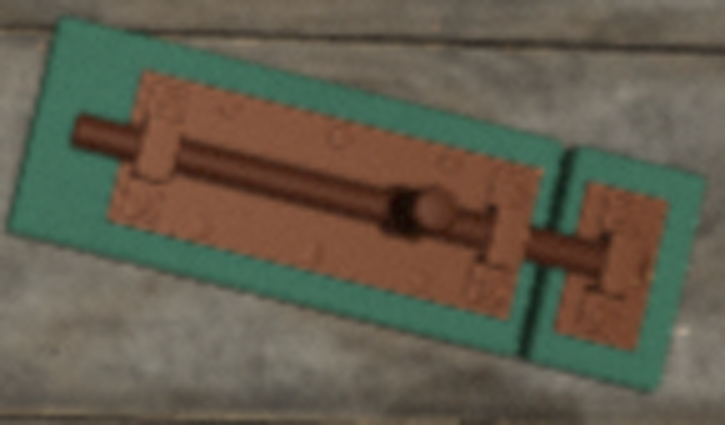

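View pics/z2.png

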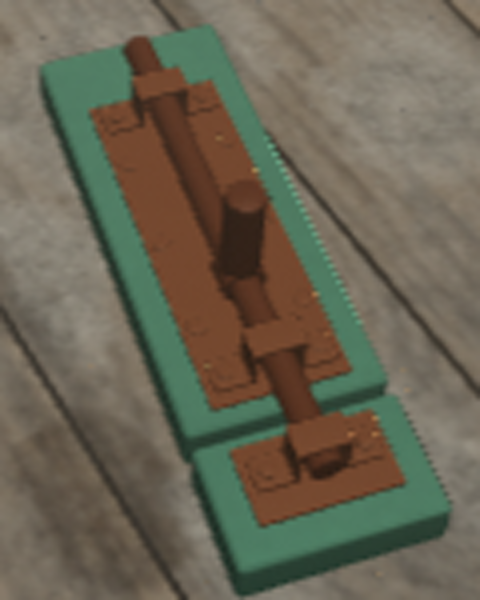

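Stem top centre is at (382,222) in top and (331.2,288.2) in scene. Board corners in the top crop are at (65,18), (705,180), (655,390) and (8,232).

```bash
python3 - <<'E'
from h import *
t=np.load('pics/top0.npy',allow_pickle=True).item(); s=np.load('pics/scene0.npy',allow_pickle=True).item()
T,e=tri(ray(t,381.7,221.7),ray(s,330.9,287.9)); print('top',T,e)
zb=T[2]-.067
C=np.array([plane(t,295+u/5,180+v/5,zb) for u,v in((65,18),(705,180),(655,390),(8,232))])
print(zb,C,C.mean(0)); 
ax=((C[0]+C[3])-(C[1]+C[2]))/2; L=np.linalg.norm(ax); ax/=L; print('len',L,'width',np.linalg.norm(C[0]-C[3]),'axis',ax,'yaw of axis',np.degrees(np.arctan2(ax[1],ax[0])))
# pose
for yaw in (np.degrees(np.arctan2(ax[1],ax[0])),np.degrees(np.arctan2(ax[1],ax[0]))-180): 
    Rt=R.from_euler('xyz',[180,0,yaw],degrees=True)
    st=arm.get_state(); R0=R.from_euler('xyz',st['eef_rot'],degrees=True)
    print(yaw,'rotvec tool',(R0.inv()*Rt).as_rotvec())
    G=T+[0,0,-.016]; print('grasp pt',G,'TCP',G-[0,0,.008],'shift tool from now',R0.inv().apply(G-[0,0,.008]-st['tool_pos']))
# pivot of base: 
print(np.hypot(*G[:2]))
E
```

```text
top [ 0.53048914 -0.20761596  0.09215035] 0.00044678888344478336
0.025150353370134992 [[ 0.60346063 -0.07414113  0.02515035]
 [ 0.54683815 -0.33243969  0.02515035]
 [ 0.46268388 -0.31314473  0.02515035]
 [ 0.51772451 -0.05381738  0.02515035]] [ 0.53267679 -0.19338573  0.02515035]
len 0.26476651098895576 width 0.08811206528465373 axis [0.2108709  0.97751392 0.        ] yaw of axis 77.8266060903977
77.8266060903977 rotvec tool [-1.17192287e-05  1.46009808e-03 -2.56214974e-01]
grasp pt [ 0.53048914 -0.20761596  0.07615035] TCP [ 0.53048914 -0.20761596  0.06815035] shift tool from now [-0.66992394  0.56693643  0.17439053]
-102.1733939096023 rotvec tool [2.11806664e-03 1.70003013e-05 2.88537692e+00]
grasp pt [ 0.53048914 -0.20761596  0.07615035] TCP [ 0.53048914 -0.20761596  0.06815035] shift tool from now [-0.66992394  0.56693643  0.17439053]
0.5696693046871171
```

>>> {"fn": "jog_arm", "kwargs": {"steps": [[[-0.032,0.027,0],[0,0,-0.1],1],[[-0.064,0.054,0],[0,0,-0.2],1],[[-0.096,0.081,0],[0,0,-0.256],1],[[-0.128,0.108,0],[0,0,-0.256],1],[[-0.16,0.135,0],[0,0,-0.256],1]]}}

```text
time: 0.52
tool_pos: [0.3755, 0.4419, 0.2419]
eef_rot: [-180.0, 0.0, 77.8]
contact_force: [0.7, -0.1, 0.3]
grip_width: 1.001
```

>>> {"fn": "jog_arm", "kwargs": {"steps": [[[-0.037,0.018,0],[0,0,0],1],[[-0.074,0.036,0],[0,0,0],1],[[-0.111,0.054,0],[0,0,0],1],[[-0.148,0.072,0],[0,0,0],1],[[-0.185,0.09,0],[0,0,0],1]]}}

```text
time: 0.93
tool_pos: [0.4243, 0.2422, 0.2422]
eef_rot: [-180.0, 0.0, 77.8]
contact_force: [1.4, -0.7, 0.2]
grip_width: 0.999
```

>>> {"fn": "jog_arm", "kwargs": {"steps": [[[-0.037,0.018,0],[0,0,0],1],[[-0.074,0.036,0],[0,0,0],1],[[-0.111,0.054,0],[0,0,0],1],[[-0.148,0.072,0],[0,0,0],1],[[-0.185,0.09,0],[0,0,0],1]]}}

```text
time: 1.35
tool_pos: [0.4732, 0.0424, 0.2423]
eef_rot: [180.0, -0.0, 77.8]
contact_force: [-0.7, 0.3, 0.1]
grip_width: 0.999
```

>>> {"fn": "jog_arm", "kwargs": {"steps": [[[-0.037,0.018,0],[0,0,0],1],[[-0.074,0.036,0],[0,0,0],1],[[-0.111,0.054,0],[0,0,0],1],[[-0.148,0.072,0],[0,0,0],1],[[-0.185,0.09,0],[0,0,0],1]]}}

```text
time: 1.77
tool_pos: [0.5221, -0.1576, 0.2422]
eef_rot: [-180.0, -0.0, 77.8]
contact_force: [-0.1, 1.5, -0.1]
grip_width: 0.998
```

>>> {"fn": "jog_arm", "kwargs": {"steps": [[[-0.024,0.01,0.02],[0,0,0],1],[[-0.047,0.019,0.04],[0,0,0],1],[[-0.047,0.019,0.07],[0,0,0],1],[[-0.047,0.019,0.09],[0,0,0],1],[[-0.047,0.019,0.09],[0,0,0],1]]}}

```text
time: 2.18
tool_pos: [0.5286, -0.2053, 0.1484]
eef_rot: [-179.6, -0.0, 77.8]
contact_force: [-0.3, 0.6, 0.2]
grip_width: 0.997
```

```bash
python3 - <<'E'
from h import *
c=snap('wrist','w1'); s=arm.get_state(); print(s['tool_pos'],s['eef_rot'],c['position'],c['attitude'],c['fx'],c['cx'],c['cy'])
A=att(c); 
for z,P in (('top',[.5305,-.2076,.0922]),('grasp',[.5305,-.2076,.0762])):
    q=A.T@(np.array(P)-c['position']); print(z,q[0]/q[2]*c['fx']+c['cx'],q[1]/q[2]*c['fy']+c['cy'])
E
```

```text
[ 0.52950589 -0.20518511  0.15047165] [-1.79739830e+02 -2.13985921e-02  7.77876761e+01] [ 0.46184438 -0.19093682  0.28106688] [ 1.64631357e+02 -5.55965799e-02  7.77755315e+01] 340.1907300779853 277.7014123825454 209.62541877950449
top 274.4298907490824 240.19568975788826
grasp 274.63885877529174 231.34422048292083
```

View pics/w1.png

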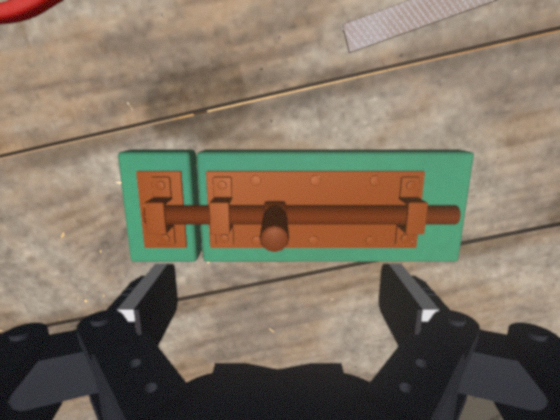

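The wrist view shows the stem top at (275,238), against a predicted (274,240). The position and yaw estimates agree, so I'll descend and grip.

>>> {"fn": "jog_arm", "kwargs": {"steps": [[[0,0,0.025],[0,0,0],1],[[0,0,0.05],[0,0,0],1],[[0,0,0.07],[0,0,0],1],[[0,0,0.081],[0,0,0],1],[[0,0,0.081],[0,0,0],0.6]], "grip_force": 100}}

```text
time: 2.65
tool_pos: [0.5306, -0.2049, 0.0705]
eef_rot: [-179.9, -0.0, 77.9]
contact_force: [-0.4, -0.2, -1.1]
grip_width: 0.885
```

>>> {"fn": "jog_arm", "kwargs": {"steps": [[[0,0,0],[0,0,0],0.3],[[0,0,0],[0,0,0],0],[[0,0,0],[0,0,0],0],[[0,0,0],[0,0,0],0],[[0,0,0],[0,0,0],0]], "grip_force": 100}}

```text
time: 3.07
tool_pos: [0.5313, -0.2063, 0.0728]
eef_rot: [179.9, 0.0, 77.8]
contact_force: [-3.3, -3.2, 12.3]
grip_width: 0.182
```

>>> {"fn": "jog_arm", "kwargs": {"steps": [[[0.004,0,0],[0,0,0],0],[[0.009,0,0],[0,0,0],0],[[0.014,0,0],[0,0,0],0],[[0.018,0,0],[0,0,0],0],[[0.018,0,0],[0,0,0],0]]}}

```text
time: 3.48
tool_pos: [0.5343, -0.1924, 0.0728]
eef_rot: [179.9, 0.3, 77.6]
contact_force: [-3.6, -12.8, 8.5]
grip_width: 0.181
```

>>> {"fn": "jog_arm", "kwargs": {"steps": [[[0.002,0,0],[0,0,0],0],[[0.004,0,0],[0,0,0],0],[[0.006,0,0],[0,0,0],0],[[0.007,0,0],[0,0,0],0],[[0.007,0,0],[0,0,0],0]]}}

```text
time: 3.9
tool_pos: [0.5346, -0.191, 0.0729]
eef_rot: [179.8, 0.5, 77.3]
contact_force: [-7.1, -31.3, 7.6]
grip_width: 0.18
```

Blocked at 32 N, at about q = 0.030. Next is the stroke back to the shut stop.

>>> {"fn": "jog_arm", "kwargs": {"steps": [[[-0.012,0,0],[0,0,0],0],[[-0.024,0,0],[0,0,0],0],[[-0.036,0,0],[0,0,0],0],[[-0.044,0,0],[0,0,0],0],[[-0.044,0,0],[0,0,0],0]]}}

```text
time: 4.32
tool_pos: [0.5278, -0.2225, 0.0728]
eef_rot: [179.9, -0.1, 77.9]
contact_force: [-0.5, 7.8, 12.3]
grip_width: 0.176
```

>>> {"fn": "jog_arm", "kwargs": {"steps": [[[-0.001,0,0],[0,0,0],0],[[-0.002,0,0],[0,0,0],0],[[-0.003,0,0],[0,0,0],0],[[-0.003,0,0],[0,0,0],0],[[-0.003,0,0],[0,0,0],0]]}}

```text
time: 4.73
tool_pos: [0.5278, -0.2226, 0.0728]
eef_rot: [179.9, -0.2, 78.0]
contact_force: [0.7, 15.3, 13.3]
grip_width: 0.178
```

>>> {"fn": "jog_arm", "kwargs": {"steps": [[[-0.002,0,0],[0,0,0],0],[[-0.004,0,0],[0,0,0],0],[[-0.006,0,0],[0,0,0],0],[[-0.006,0,0],[0,0,0],0],[[-0.006,0,0],[0,0,0],0]]}}

```text
time: 5.15
tool_pos: [0.5277, -0.2228, 0.0728]
eef_rot: [180.0, -0.6, 78.3]
contact_force: [4.0, 34.1, 17.3]
grip_width: 0.178
```

Firm stop at 34 N, so the bolt is shut. Second outward stroke.

>>> {"fn": "jog_arm", "kwargs": {"steps": [[[0.012,0,0],[0,0,0],0],[[0.024,0,0],[0,0,0],0],[[0.036,0,0],[0,0,0],0],[[0.046,0,0],[0,0,0],0],[[0.053,0,0],[0,0,0],0]]}}

```text
time: 5.57
tool_pos: [0.5362, -0.1837, 0.0729]
eef_rot: [179.9, 0.2, 77.6]
contact_force: [-2.2, -5.9, 10.0]
grip_width: 0.175
```

>>> {"fn": "jog_arm", "kwargs": {"steps": [[[0,0,0],[0,0,0],0],[[0,0,0],[0,0,0],0],[[0,0,0],[0,0,0],0],[[0,0,0],[0,0,0],0],[[0,0,0],[0,0,0],0]]}}

```text
time: 5.98
tool_pos: [0.537, -0.1803, 0.0728]
eef_rot: [179.9, -0.0, 77.9]
contact_force: [-2.1, 4.0, 10.8]
grip_width: 0.176
```

It ran past 0.034, to q ≈ 0.043 at low force, so it's free. Now I'll draw it fully back to the stop.

>>> {"fn": "jog_arm", "kwargs": {"steps": [[[0.008,0,0],[0,0,0],0],[[0.016,0,0],[0,0,0],0],[[0.024,0,0],[0,0,0],0],[[0.03,0,0],[0,0,0],0],[[0.03,0,0],[0,0,0],0]]}}

```text
time: 6.4
tool_pos: [0.5417, -0.1586, 0.0729]
eef_rot: [179.8, 0.4, 77.5]
contact_force: [-6.0, -22.4, 9.4]
grip_width: 0.183
```

>>> {"fn": "jog_arm", "kwargs": {"steps": [[[0.002,0,0],[0,0,0],0],[[0.004,0,0],[0,0,0],0],[[0.005,0,0],[0,0,0],0],[[0.005,0,0],[0,0,0],0],[[0.005,0,0],[0,0,0],0]]}}

```text
time: 6.82
tool_pos: [0.5417, -0.1584, 0.0729]
eef_rot: [179.8, 0.6, 77.2]
contact_force: [-8.1, -37.4, 7.7]
grip_width: 0.176
```

At the drawn-back stop (37 N, q ≈ 0.065). I'll relax the push, release and rise.

>>> {"fn": "jog_arm", "kwargs": {"steps": [[[-0.004,0,0],[0,0,0],0],[[-0.008,0,0],[0,0,0],0],[[-0.008,0,0],[0,0,0],0],[[-0.008,0,0],[0,0,0],0.4],[[-0.008,0,0],[0,0,0],0.6]]}}

```text
time: 7.23
tool_pos: [0.542, -0.1551, 0.0719]
eef_rot: [179.9, 0.0, 77.8]
contact_force: [-0.2, 0.3, -0.0]
grip_width: 0.45
```

>>> {"fn": "jog_arm", "kwargs": {"steps": [[[0,0,0],[0,0,0],0.7],[[0,0,0],[0,0,0],0.7],[[0,0,-0.01],[0,0,0],0.7],[[0,0,-0.03],[0,0,0],0.7],[[0,0,-0.06],[0,0,0],0.7]]}}

```text
time: 7.65
tool_pos: [0.5407, -0.1539, 0.1306]
eef_rot: [-179.8, -0.0, 77.9]
contact_force: [0.0, 0.8, -0.1]
grip_width: 0.701
```

>>> {"fn": "jog_arm", "kwargs": {"steps": [[[0,0,-0.03],[0,0,0],1],[[0,0,-0.06],[0,0,0],1],[[0,0,-0.09],[0,0,0],1],[[0,0,-0.09],[0,0,0],1],[[0,0,-0.09],[0,0,0],1]]}}

```text
time: 8.07
tool_pos: [0.5426, -0.1545, 0.2236]
eef_rot: [179.8, -0.0, 77.8]
contact_force: [-0.0, -0.3, -1.0]
grip_width: 1.003
```

```bash
python3 - <<'E'
from h import *
c=snap('wrist','w2'); t=snap('top','t2'); s=snap('scene','s2'); st=arm.get_state(); print(st['tool_pos'],st['contact_force'],st['time'])
a=cv2.imread('pics/w2.png'); b=cv2.imread('pics/s2.png')[140:400,180:400]
o=np.zeros((420,800,3),np.uint8); o[:420,:445]=a[:,55:500]; b=cv2.resize(b,(355,420)); o[:,445:]=b; cv2.imwrite('pics/f.png',o)
E
```

```text
[ 0.54120271 -0.15423668  0.22058394] [-0.53142698 -0.23772842 -0.83421298] 8.2167
```

View pics/f.png

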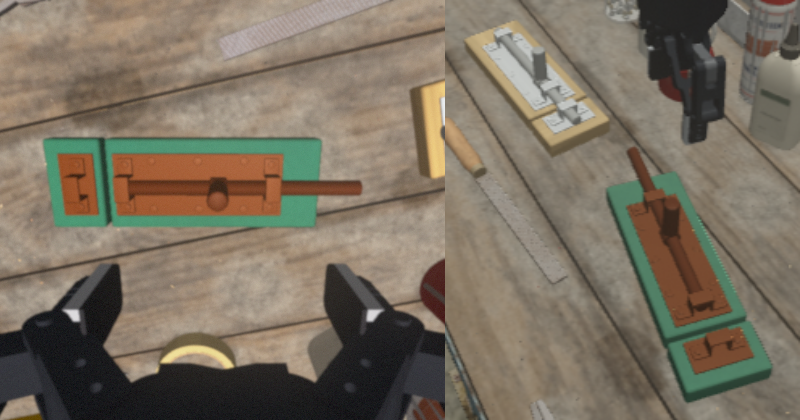

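The picture shows the keeper empty at (78,185) and the rusty stem at (217,200). The bright bolt is still shut in its keeper at about (565,105). One numeric check, then sign-off.

```bash
python3 - <<'E'
from h import *
c=np.load('pics/w2.npy',allow_pickle=True).item(); t=np.load('pics/t2.npy',allow_pickle=True).item()
P=plane(c,272,200,.0922); print('q',.0145+(P-[.5305,-.2076,.0922])[:2]@[.2109,.9775])
a=cv2.imread('pics/top0.png')[185:250,100:255].astype(int);b=cv2.imread('pics/t2.png')[185:250,100:255].astype(int)
print('pale board px changed',(abs(a-b).max(2)>40).sum())
q=.0145+(P-[.5305,-.2076,.0922])[:2]@[.2109,.9775]
if q>.060: arm.sign_off(); print('signed off')
E
```

```text
q 0.06454737884136985
pale board px changed 0
the job is handed in; nothing more can be done
signed off
```

The rusty bolt is free and drawn fully back out of its keeper. I've let go of it, raised the arm clear and handed the job in at about 8.2 s of robot time.

- **Working it loose:** I gripped the upright handle and pulled the bolt out to the seized block (about 0.030, 32 N). I pushed it back to the shut stop (34 N), and on the next outward stroke it ran on past 0.034 at low force. It needed only the one blocked stroke.
- **Drawing it back:** I pulled it to the end stop, where it held firm at 37 N, then eased off the force before opening the gripper.
- **Last checks:** the wrist camera puts the rusty bolt at about 0.0645 of its 0.065 travel, and the keeper is visibly empty. The bright bolt is still shut, with no pixel change around the pale board in the top view. The wrist force is about 1 N, with the gripper above and touching nothing.

No check failed or disagreed.

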